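# Switch on the camera rig's drive under its red guard

## Robot

A 6-joint arm with a two-finger parallel gripper is mounted at the origin on the work surface. World frame = base frame: x ahead of the robot, y to its left, z up, the work surface at z = 0. Lengths are in m, angles in rad, forces in N, time in s.
With the tool pointing down it reaches from about 0.375 to 0.9 m from the base axis. Payload 3.1 kg.
Tool frame: the origin (TCP) lies at the very end of the fingers, on their centre line; the grasp point (between the pads) lies 19 mm behind it; z points along the fingers, y is the line along which they close (so a half turn about z gives the same grasp; the last joint's range is limited). The gripper opens to 87 mm and grips with 3 to 60 N. Pads are 19 mm wide; open, the fingers measure 117 mm over their backs; the gripper's body (75 mm by 190 mm) begins 51 mm behind the grasp point.
Start: joints at [0.929, 0.527, 1.433, -0, 1.181, -0.178], TCP at [0.279, 0.559, 0.223] pointing down, gripper open.
Joint ranges: [-3.08, 3.08], [-0.75, 2.2], [0.22, 2.44], [-1.43, 4.57], [0, 2.65], [-2.85, 2.85]. Speed limits (rad/s): [2.79, 2.79, 3.14, 3.14, 3.14, 3.14].

## Interface

Orientations are given as a 3x3 rotation matrix whose columns are the frame's x, y, z axes.
In Python, from station import * gives the robot as it stands.
- The arm moves only by the tool drive_tool, never from a script. Its argument "deltas" is a list of rows, each a list of 7 numbers: the shift along the tool's x, y, z in m, then the turn, a rotation vector about the tool's x, y, z in degrees, then the finger opening in m, from 0 to 0.087. In form: [[tx, ty, tz, ax, ay, az, hand], ...]. A call has 1 to 8 rows; each row is the pose to reach, as a shift and turn from the pose commanded when the call began, along the tool's axes at that moment; what a row does not reach only later rows make up. A row lasts 1/12 s, in which the tool goes at most 41.7 mm and 7.16 degrees, less where a joint would pass 70% of its speed; a pose out of reach is approached as far as the arm can. A call with a gripper value outside its range is refused whole. The fingers move at their own pace and stop on an object; "force" is the grip in N (left out, the last holds). Time passes only in rows, so rows that repeat a pose let the fingers close. It gives the time, the measured TCP pose, the force, the opening and the grip force at its end, in the units of the state.
- state(): the state, without advancing time (a new reading comes with each control period).
- grab_frame(name): name is "scene" or "top" or "wrist"; returns a dict with "color" (480x640x3 uint8, red, green, blue), "intrinsics" (3x3 intrinsics, pixels), "cam_to_world" (4x4, takes a point from camera to world coordinates). Camera axes: x right, y down, z forward; pixel columns grow to the right and rows downward; lengths in m; the calibration is good to about 2 mm. A picture is of the moment at which its call begins. There is no depth.
- close_job(): hands the job in; it is judged then, once.
The state is a dict: "time_s": time; "qpos": joint angles; "joint_velocities": joint speeds; "joint_efforts": joint torques, N m; "tcp_pos": TCP position; "ee_rot": TCP orientation; "contact_force": force on the tool from outside, world axes, zero at the start; "ft_torque": the same for the moment, N m; "opening": finger opening in m; "finger_force": force on a finger pad.
Only numpy, scipy, OpenCV 4.12 (cv2) and the standard library are available. Lean on these libraries where they do the work, as an engineer would, in place of code of your own. Each camera call takes 0.05 s, during which the arm holds its last target. There are 200 camera calls.

## Task

Switch on the camera rig's drive: lift the red guard with the back of a finger and, while it is up, push the toggle beneath it over to on, towards the guard's hinge, with the fingertip; then draw the finger out and let the guard drop shut over the toggle. Pick nothing up, and leave the yellow-guarded switch, which is on already, and the things lying around the box where they are.

Things in the scene. Friction and masses are not known exactly. Their poses are not given: they have to be found in the camera images.
- switch_box: grey cast switch box of the camera rig, screwed to the bench, 120 (x) x 220 (y) x 60 mm high; origin: centre of its underside on the bench, its front edge faces away from the robot, and its x axis points from the front edge to its rear, roughly back to the robot; z up. Two guarded switches sit side by side on its flat top along the front edge, at y = +50 and -50 mm, either colour in either place
- red_switch: fixed base plate (74 x 70 x 3 mm) of the switch with the see-through red guard; origin: centre of its underside, on the box's top (60 mm above the bench); x axis points to the box's rear, towards the guard's hinge and the robot; the box's front edge is 40 mm before this origin. Toggle pivot at x = -4, z = 5 mm; the switch's nut is 10 mm high at most; guard hinge along y at x = +34, z = 12 mm
- red_tab (a point): on the underside of the solid red finger tab (52 mm wide, 3 mm thick) at the middle of the guard's front. Shut, the tab juts out level 16 mm over the box's front edge, its underside 20 mm above the box's top, with free air below it down to the bench; its outer edge is 9 mm before this point. x axis points to the hinge while shut
- red_guard (a joint): opening angle of the see-through red guard, rad: 0 shut, 1.75 fully back. A cover 68 mm wide (62 inside), 74 long, 48 high, with side cheeks, and a front wall that ends at the tab. Hinged at its rear, 81 mm behind the tab point; a light return spring (about 1 N at the tab) always shuts it when let go, so it has to be held up
- red_toggle_tip (a point): tip of the steel toggle lever beneath the red guard; lever 34 mm long, 10 mm thick near the tip, 36 mm above the box's top when thrown either way
- red_toggle (a joint): angle of the red switch's toggle, rad: 0 off, leaning to the box's front edge, away from the robot; 0.8 on, leaning to the box's rear, towards the guard's hinge and the robot. It snaps over past the middle (0.4) and stays; 1 to 2 N at the tip; starts off
- yellow_switch: fixed base plate (74 x 70 x 3 mm) of the switch with the see-through yellow guard; origin: centre of its underside, on the box's top (60 mm above the bench); x axis points to the box's rear, towards the guard's hinge and the robot; the box's front edge is 40 mm before this origin. Toggle pivot at x = -4, z = 5 mm; the switch's nut is 10 mm high at most; guard hinge along y at x = +34, z = 12 mm
- yellow_tab (a point): on the underside of the solid yellow finger tab (52 mm wide, 3 mm thick) at the middle of the guard's front. Shut, the tab juts out level 16 mm over the box's front edge, its underside 20 mm above the box's top, with free air below it down to the bench; its outer edge is 9 mm before this point. x axis points to the hinge while shut
- yellow_guard (a joint): opening angle of the see-through yellow guard, rad: 0 shut, 1.75 fully back. A cover 68 mm wide (62 inside), 74 long, 48 high, with side cheeks, and a front wall that ends at the tab. Hinged at its rear, 81 mm behind the tab point; a light return spring (about 1 N at the tab) always shuts it when let go, so it has to be held up
- yellow_toggle_tip (a point): tip of the steel toggle lever beneath the yellow guard; lever 34 mm long, 10 mm thick near the tip, 36 mm above the box's top when thrown either way
- yellow_toggle (a joint): angle of the yellow switch's toggle, rad: 0 off, leaning to the box's front edge, away from the robot; 0.8 on, leaning to the box's rear, towards the guard's hinge and the robot. It snaps over past the middle (0.4) and stays; 1 to 2 N at the tip; starts on
- tumbler: drinking glass, 68 mm wide, 95 mm high, standing to the right of the box (seen from the robot); origin: centre of its underside
- stapler: red stapler, 130 x 34 x 46 mm, lying to the left of the box (seen from the robot), long axis x; origin: centre of its underside
- usb_stick: blue memory stick, 63 x 21 x 9 mm, lying beyond the box, before its front edge, long axis x; origin: near the middle of its underside
- adaptor: black plug adaptor, 56 mm wide, 74 mm high with its pins up, standing at the box's rear, between it and the robot; origin: centre of its underside

How it is judged:
By the outcome, as a careful person would: the job done as asked, in the order asked, and still so for the second after the job is handed in, with the robot touching nothing.
It also fails if it takes over 38 s, if anything falls off the work surface, if the arm or the gripper's body presses on something with over 40 N, if the wrist force passes 120 N, or if a joint passes its speed limit or range.

## Working session

There is one attempt and no reset: what is moved stays moved. The work goes in short steps, Python scripts to look and compute and a tool call to move; the robot and the scene stay as the last step left them, time stands still between calls to the robot, and variables do not carry over. Pictures are saved under pics/ and viewed, at most 10 in all, crops included, and the job is handed in when it is done.

Besides the shell and the picture viewer there is one more tool, called as a command line: name --pt "numbers of a row" for each row, then --argument value for the rest. drive_tool: Moves the arm, as the interface text tells. Its arguments: {"type":"object","properties":{"deltas":{"type":"array","items":{"type":"array","items":{"type":"number"}}},"force":{"type":"number"}},"required":["deltas"]}

```bash
mkdir -p pics
python3 - <<'E'
from station import *
import cv2,numpy as np
for n in("scene","top"):
    f=grab_frame(n);cv2.imwrite(f"pics/{n}0.png",f["color"][...,::-1]);np.savez(f"{n}0.npz",**f)
    print(n,f["intrinsics"].round(1).tolist(),f["cam_to_world"].round(3).tolist())
s=state();print(s["tcp_pos"],s["ee_rot"],s["time_s"],s["opening"])
E
```

```text
scene [[505.0, 0.0, 327.3], [0.0, 505.0, 239.6], [0.0, 0.0, 1.0]] [[-0.749, 0.428, -0.506, 0.996], [0.663, 0.504, -0.554, 0.477], [0.017, -0.75, -0.661, 0.609], [0.0, 0.0, 0.0, 1.0]]
top [[435.4, 0.0, 326.2], [0.0, 435.4, 241.8], [0.0, 0.0, 1.0]] [[-0.001, -0.994, 0.114, 0.496], [-1.0, -0.001, -0.014, 0.048], [0.014, -0.114, -0.993, 0.864], [0.0, 0.0, 0.0, 1.0]]
[0.27858946 0.55873021 0.22167899] [[-8.94805441e-01  4.46454779e-01 -1.16300902e-03]
 [ 4.46456160e-01  8.94804153e-01 -1.55725107e-03]
 [ 3.45423120e-04 -1.91266928e-03 -9.99998111e-01]] 0.1 0.08738867624900584
```

View pics/top0.png

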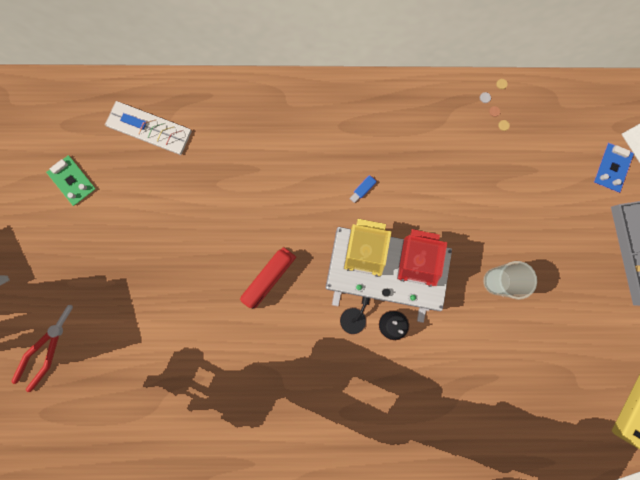

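View pics/scene0.png

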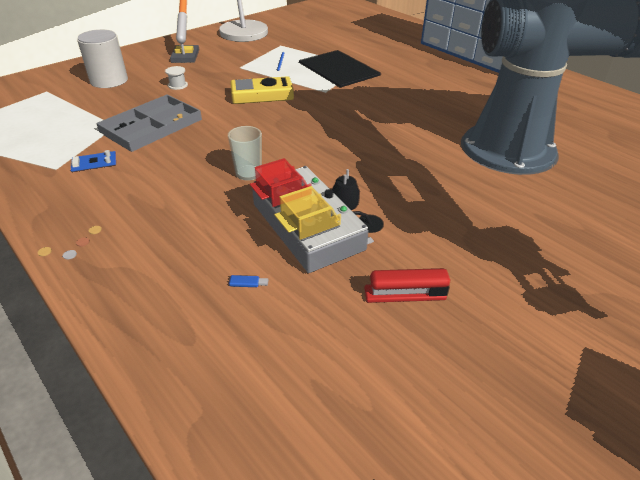

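The top view shows the box with red on its right (about 425,258, tab near 428,236), yellow on its left (368,248), the tumbler at (515,281), the adaptors near (394,325) and the USB stick at (364,189). The scene view agrees, with red at (280,180).

```bash
cat > h.py <<'E'
import numpy as np,cv2
def ray(f,uv,z):
    K,T=f["intrinsics"],f["cam_to_world"]
    d=T[:3,:3]@np.linalg.solve(K,[uv[0],uv[1],1.]);o=T[:3,3]
    return o+d*(z-o[2])/d[2]
def proj(f,p):
    K,T=f["intrinsics"],f["cam_to_world"]
    c=K@(T[:3,:3].T@(np.array(p)-T[:3,3]));return c[:2]/c[2]
E
python3 - <<'E'
from h import *
f=np.load("top0.npz");im=f["color"][...,::-1].copy()
c=cv2.resize(im[205:335,320:470],None,fx=5,fy=5,interpolation=cv2.INTER_CUBIC)[:600]
g=np.load("scene0.npz");d=cv2.resize(g["color"][150:275,240:385,::-1],None,fx=4,fy=4,interpolation=cv2.INTER_CUBIC)
cv2.imwrite("pics/tc.png",c[:600]);cv2.imwrite("pics/sc.png",d)
E
```

```text
(no output)
```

View pics/tc.png

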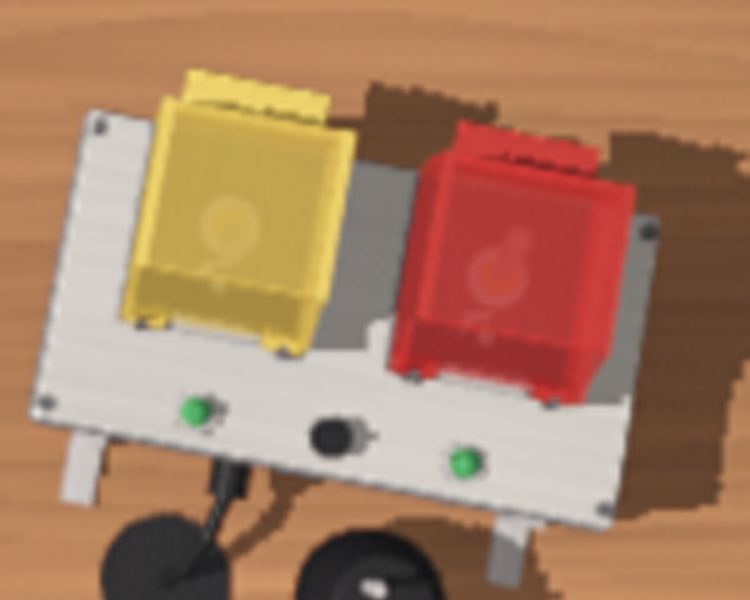

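View pics/sc.png

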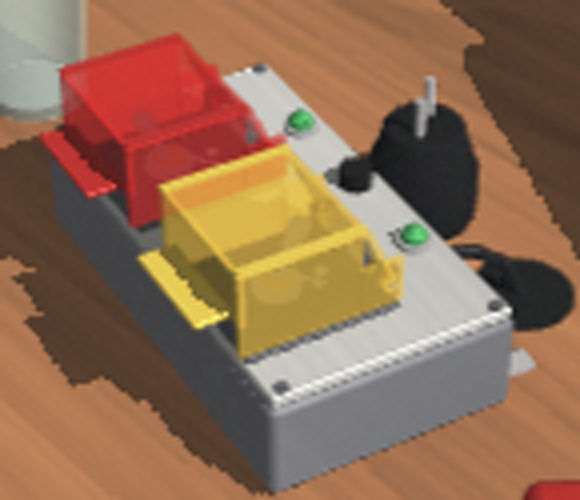

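Crop corners of the box top: (88,110), (657,217), (610,527), (32,418). Red tab outer edge: (458,122) to (598,148). The scene crop confirms both guards are shut with their tabs over the front edge.

Run:
```python
from h import *
f=np.load("top0.npz");P=lambda u,v,z:ray(f,(320+(u-2)/5,205+(v-2)/5),z)
fl,fr,rr,rl=[P(u,v,.06) for u,v in((88,110),(657,217),(610,527),(32,418))]
print(fl,fr,rr,rl,[np.linalg.norm(a-b) for a,b in((fl,fr),(fr,rr),(rr,rl),(rl,fl))])
ax=(rl+rr-fl-fr)/2;ay=None
ax/=np.linalg.norm(ax);yaw=np.arctan2(ax[1],ax[0])
w=(fr-fl+rr-rl);y2=np.arctan2(w[1],w[0])
print("yaw",np.degrees(yaw),"from long",np.degrees(y2),)
a=P(458,122,.0815);b=P(598,148,.0815);print("tab outer",a,b,np.linalg.norm(a-b),(a+b)/2)
c=(fl+fr+rr+rl)/4;print("centre",c)
m=y2-np.pi/2   # candidate box x heading
print(np.degrees(m))
for h in(m,):
    X=np.array([np.cos(h),np.sin(h)]);Y=np.array([-X[1],X[0]])
    for s in(1,-1):
        o=c[:2]-.02*X+s*.05*Y;print(s,"switch",o,"tab outer pred",o-.065*X)
```

```text
[0.61665564 0.01647946 0.06      ] [ 0.57659195 -0.19556193  0.06      ] [ 0.4623627  -0.17441383  0.06      ] [0.50227644 0.0374965  0.06      ] [np.float64(0.21579306714702595), np.float64(0.11617040499951556), np.float64(0.21563649351846023), np.float64(0.1162941020410781)]
yaw 169.5496633250524 from long -100.68315437686283
tab outer [ 0.60916747 -0.1174535   0.0815    ] [ 0.59966438 -0.16833279  0.0815    ] 0.051759161813034596 [ 0.60441593 -0.14289314  0.0815    ]
centre [ 0.53947168 -0.07899995  0.06      ]
-190.68315437686283
1 switch [ 0.54985614 -0.13184087] tab outer pred [ 0.61372952 -0.14389042]
-1 switch [ 0.56839391 -0.03357414] tab outer pred [ 0.63226729 -0.04562369]
```

```bash
cat >> h.py <<'E'
from scipy.spatial.transform import Rotation as R
O=np.array([.5499,-.1318,.06]);X=np.array([-.9827,.1854,0])
def goal(x,z,pitch=45):
    p=np.radians(pitch);Z=np.array([0,0,-1.]);y=np.cross(Z,X)
    zz=Z*np.cos(p)+X*np.sin(p)
    return O+X*x/1e3+[0,0,z/1e3],np.c_[np.cross(y,zz),y,zz]
def delta(s,x,z,pitch=45):
    p,G=goal(x,z,pitch);E=np.array(s["ee_rot"])
    print((x,z),"shift mm",(E.T@(p-s["tcp_pos"])*1e3).round(1),"rotvec",np.degrees(R.from_matrix(E.T@G).as_rotvec()).round(2))
def rel(s):
    d=np.array(s["tcp_pos"])-O;Y=np.array([-X[1],X[0],0])
    print("rel mm",np.round([d@X*1e3,d@Y*1e3,d[2]*1e3],1),"q",np.round(s["qpos"],2),"t",s["time_s"],"F",np.round(s["contact_force"],1),"open",round(s["opening"],4))
E
python3 -c "
from h import *;from station import *
s=state();rel(s);delta(s,-140,170)"
```

```text
rel mm [ 394.6 -628.3  161.7] q [ 0.93  0.53  1.43  0.    1.18 -0.18] t 0.1 F [0.6 0.2 1.2] open 0.0874
(-140, 170) shift mm [-685.8 -458.6   -7.7] rotvec [  6.12  44.67 -15.05]
```

drive_tool --pt "-274 -183 -20 0 0 -6 0" --pt "-274 -183 -20 0 0 -6 0" --pt "-274 -183 -20 0 0 -6 0" --pt "-274 -183 -20 0 0 -6 0" --pt "-274 -183 -20 0 0 -6 0" --pt "-274 -183 -20 0 0 -6 0" --pt "-274 -183 -20 0 0 -6 0" --pt "-274 -183 -20 0 0 -6 0"

```text
time_s: 0.77
tcp_pos: [0.4443, 0.2684, 0.2426]
ee_rot: [[-0.937, 0.35, -0.001], [0.35, 0.937, -0.0], [0.001, -0.0, -1.0]]
contact_force: [1.0, 0.3, -0.3]
opening: 0.0416
finger_force: 0.0
```

I entered millimetres where the tool takes metres. The per-row limit capped the motion along the intended line, so no harm was done; I'll use metres from here.

```bash
python3 -c "
from h import *;from station import *
s=state();rel(s);delta(s,-140,170)"
```

```text
rel mm [ 177.9 -373.7  182.6] q [ 0.33  0.36  1.67  0.    1.11 -0.88] t 0.7667 F [ 1.   0.3 -0.3] open 0.0416
(-140, 170) shift mm [-377.1 -314.    12.5] rotvec [ 3.84 44.85 -9.32]
```

drive_tool --pt "-0.03 -0.025 0 0 5 -1 0" --pt "-0.06 -0.05 0 1 10 -2 0" --pt "-0.09 -0.075 0 1 15 -3 0" --pt "-0.12 -0.1 0 2 20 -4 0" --pt "-0.15 -0.125 0 2 24 -5 0" --pt "-0.18 -0.15 0 2 28 -6 0" --pt "-0.21 -0.175 0 3 32 -7 0" --pt "-0.24 -0.2 0 3 36 -8 0"

```text
time_s: 1.43
tcp_pos: [0.5994, -0.0028, 0.2425]
ee_rot: [[-0.787, 0.21, -0.58], [0.172, 0.978, 0.12], [0.592, -0.006, -0.806]]
contact_force: [1.4, 1.5, -0.5]
opening: 0.0005
finger_force: 0.0
```

```bash
python3 -c "
from h import *;from station import *
s=state();rel(s);delta(s,-130,100)"
```

```text
rel mm [ -24.7 -136.   182.5] q [-0.19  0.78  1.02  0.01  1.97 -1.55] t 1.4333 F [ 1.4  1.5 -0.5] open 0.0005
(-130, 100) shift mm [-136.8 -132.8    2.8] rotvec [ 0.68  8.7  -1.29]
```

drive_tool --pt "-0.03 -0.03 0.001 0 2 0 0" --pt "-0.06 -0.06 0.001 0 4 -1 0" --pt "-0.09 -0.09 0.002 0.5 6 -1 0" --pt "-0.12 -0.115 0.003 0.7 8 -1.3 0" --pt "-0.137 -0.133 0.003 0.7 8.7 -1.3 0" --pt "-0.137 -0.133 0.003 0.7 8.7 -1.3 0" --pt "-0.137 -0.133 0.003 0.7 8.7 -1.3 0"

```text
time_s: 2.02
tcp_pos: [0.6763, -0.1557, 0.1569]
ee_rot: [[-0.693, 0.188, -0.696], [0.133, 0.982, 0.133], [0.708, -0.0, -0.706]]
contact_force: [-0.1, -0.2, -0.1]
opening: 0.0002
finger_force: 0.0
```

```bash
python3 -c "
from h import *;from station import *
s=state();rel(s);delta(s,-132,68);delta(s,-63,-1);delta(s,-57,-2)
f=grab_frame('scene');cv2.imwrite('pics/s1.png',cv2.resize(f['color'][60:300,130:450,::-1],None,fx=2,fy=2))"
```

```text
rel mm [-1.286e+02  1.000e-01  9.690e+01] q [-0.34  1.12  0.58 -0.13  2.23 -1.76] t 2.0167 F [-0.1 -0.2 -0.1] open 0.0002
(-132, 68) shift mm [-22.8   0.1  18. ] rotvec [ 0.1  -0.08 -0.1 ]
(-63, -1) shift mm [-2.300e+01 -1.000e-01  1.156e+02] rotvec [ 0.1  -0.08 -0.1 ]
(-57, -2) shift mm [-1.940e+01 -1.000e-01  1.205e+02] rotvec [ 0.1  -0.08 -0.1 ]
```

View pics/s1.png

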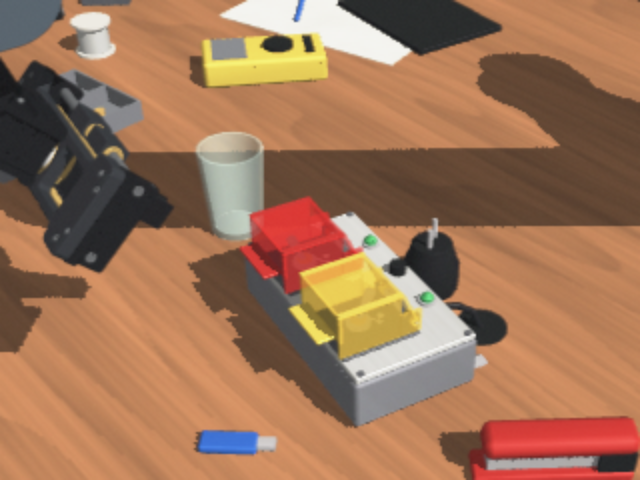

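The picture shows the gripper at left (visible corner near 170,210), clear of everything, with both guards shut. I'll check where the TCP projects in it.

```bash
python3 -c "
from h import *;from station import *
s=state();g=np.load('scene0.npz');E=np.array(s['ee_rot']);p=np.array(s['tcp_pos'])
for v in [(0,0,0),(.0095,0,0),(-.0095,0,0),(0,.015,0),(0,-.015,0),(0,0,-.07),(0,.095,-.07),(0,-.095,-.07),(.0375,.095,-.07),(-.0375,.095,-.07)]:
    print(v,((proj(g,p+E@np.array(v))-[130,60])*2).round())
print(((proj(g,O+X*-.056+[0,0,.0215])-[130,60])*2).round())
"
```

```text
(0, 0, 0) [161. 213.]
(0.0095, 0, 0) [168. 204.]
(-0.0095, 0, 0) [154. 222.]
(0, 0.015, 0) [168. 222.]
(0, -0.015, 0) [154. 204.]
(0, 0, -0.07) [ 89. 175.]
(0, 0.095, -0.07) [133. 238.]
(0, -0.095, -0.07) [ 52. 121.]
(0.0375, 0.095, -0.07) [164. 195.]
(-0.0375, 0.095, -0.07) [102. 280.]
[251. 264.]
```

drive_tool --pt "-0.023 0 0.018 0 0 0 0" --pt "-0.023 0 0.04 0 0 0 0" --pt "-0.023 0 0.065 0 0 0 0" --pt "-0.023 0 0.09 0 0 0 0" --pt "-0.023 0 0.11 0 0 0 0" --pt "-0.022 0 0.117 0 0 0 0" --pt "-0.021 0 0.12 0 0 0 0" --pt "-0.021 0 0.12 0 0 0 0"

```text
time_s: 2.73
tcp_pos: [0.6093, -0.1408, 0.0623]
ee_rot: [[-0.699, 0.184, -0.691], [0.132, 0.983, 0.129], [0.703, -0.001, -0.711]]
contact_force: [1.2, -0.4, 0.1]
opening: 0.0006
finger_force: 0.0
```

```bash
python3 -c "
from h import *;from station import *
s=state();rel(s)
for a in((-55,10),(-50,25),(-38,25),(-26,20),(-9,20)):delta(s,*a)
f=grab_frame('scene');cv2.imwrite('pics/s2.png',cv2.resize(f['color'][110:270,170:390,::-1],None,fx=3,fy=3))"
```

```text
rel mm [-60.   -2.1   2.3] q [-0.35  1.09  0.9  -0.12  1.92 -1.73] t 2.7333 F [ 1.2 -0.4  0.1] open 0.0006
(-55, 10) shift mm [ 9.  -2.1 -1.9] rotvec [-0.11  0.31  0.01]
(-50, 25) shift mm [23.1 -2.1 -9.1] rotvec [-0.11  0.31  0.01]
(-38, 25) shift mm [31.6 -2.1 -0.6] rotvec [-0.11  0.31  0.01]
(-26, 20) shift mm [36.6 -2.1 11.4] rotvec [-0.11  0.31  0.01]
(-9, 20) shift mm [48.7 -2.1 23.3] rotvec [-0.11  0.31  0.01]
```

View pics/s2.png

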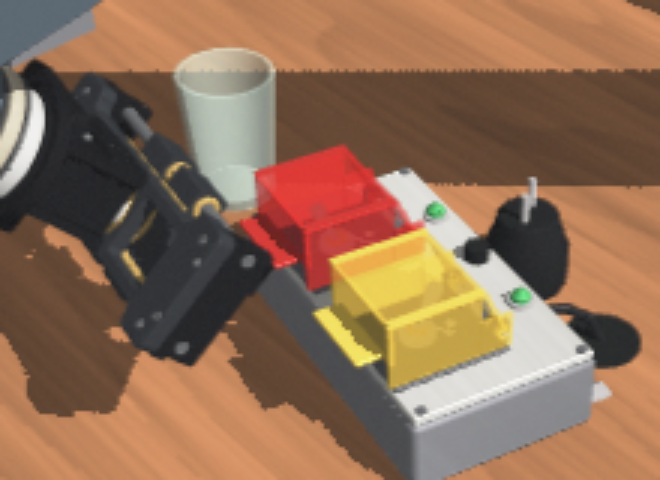

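The fingertip lies just before and under the red tab (tab at about 265,240), and both guards are still shut. Now I'll lift.

drive_tool --pt "0 0 0 0 0 0 0" --pt "0 0 0 0 0 0 0" --pt "0.004 0 -0.003 0 0 0 0" --pt "0.009 0 -0.006 0 0 0 0" --pt "0.014 0 -0.009 0 0 0 0" --pt "0.019 0 -0.012 0 0 0 0" --pt "0.024 0 -0.014 0 0 0 0" --pt "0.024 0 -0.014 0 0 0 0"

```text
time_s: 3.45
tcp_pos: [0.6019, -0.1405, 0.0891]
ee_rot: [[-0.698, 0.185, -0.692], [0.133, 0.983, 0.129], [0.704, -0.001, -0.711]]
contact_force: [1.6, -0.8, -0.1]
opening: 0.0005
finger_force: 0.5
```

```bash
python3 -c "
from h import *;from station import *
s=state();rel(s)
for a in((-38,25),(-26,20),(-9,20)):delta(s,*a)
f=grab_frame('scene');cv2.imwrite('pics/s3.png',cv2.resize(f['color'][110:270,170:390,::-1],None,fx=3,fy=3))"
```

```text
rel mm [-52.7  -1.1  29.1] q [-0.35  1.05  0.92 -0.13  1.94 -1.73] t 3.45 F [ 1.6 -0.8 -0.1] open 0.0005
(-38, 25) shift mm [ 7.6 -1.1 13.3] rotvec [-0.06  0.29 -0.06]
(-26, 20) shift mm [12.6 -1.1 25.3] rotvec [-0.06  0.29 -0.06]
(-9, 20) shift mm [24.7 -1.1 37.3] rotvec [-0.06  0.29 -0.06]
```

View pics/s3.png

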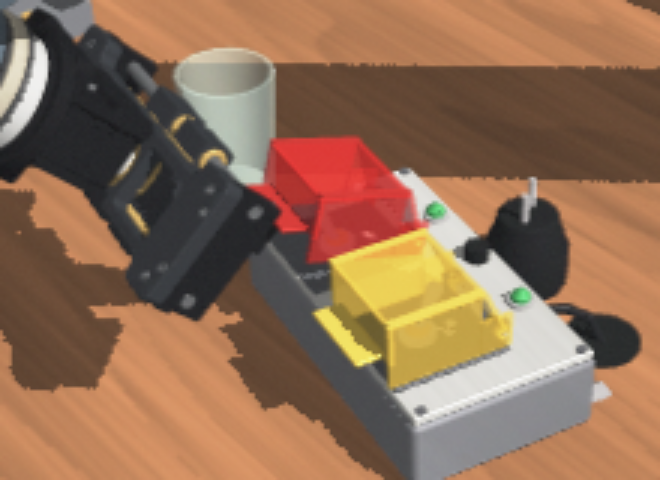

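The red guard is up (tab around 285,205) and resting on the finger; yellow is untouched. I'll advance under it and push the toggle.

drive_tool --pt "0.004 0 0.007 0 0 0 0" --pt "0.008 0 0.013 0 0 0 0" --pt "0.01 -0.001 0.019 0 0 0 0" --pt "0.013 -0.001 0.025 0 0 0 0" --pt "0.017 -0.001 0.029 0 0 0 0" --pt "0.021 -0.001 0.033 0 0 0 0" --pt "0.025 -0.001 0.037 0 0 0 0" --pt "0.025 -0.001 0.037 0 0 0 0"

```text
time_s: 4.17
tcp_pos: [0.5576, -0.1331, 0.0789]
ee_rot: [[-0.697, 0.185, -0.693], [0.132, 0.983, 0.13], [0.705, -0.001, -0.709]]
contact_force: [1.4, -0.7, -1.0]
opening: 0.0008
finger_force: 0.9
```

```bash
python3 -c "
from h import *;from station import *
s=state();rel(s)
for a in((-5,21),(-26,22),(-50,27),(-58,-2)):delta(s,*a)
f=grab_frame('scene');cv2.imwrite('pics/s4.png',cv2.resize(f['color'][130:250,210:350,::-1],None,fx=5,fy=5,interpolation=cv2.INTER_CUBIC))"
```

```text
rel mm [-7.8 -0.2 18.9] q [-0.36  1.01  1.08 -0.13  1.83 -1.73] t 4.1667 F [ 1.4 -0.7 -1. ] open 0.0008
(-5, 21) shift mm [ 3.5 -0.2  0.5] rotvec [-0.05  0.17 -0.04]
(-26, 22) shift mm [-10.7  -0.2 -15. ] rotvec [-0.05  0.17 -0.04]
(-50, 27) shift mm [-24.2  -0.2 -35.5] rotvec [-0.05  0.17 -0.04]
(-58, -2) shift mm [-50.3  -0.2 -20.5] rotvec [-0.05  0.17 -0.04]
```

View pics/s4.png

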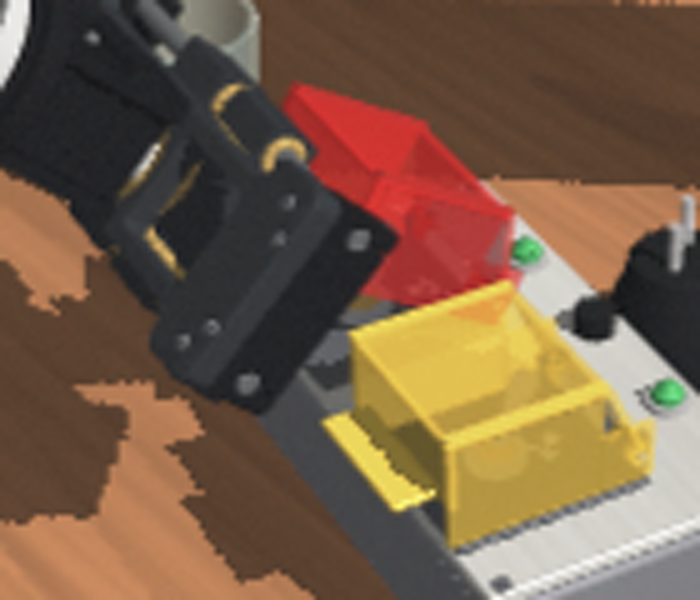

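The guard is well open with the finger under it (red cover at about 410,190), and the yellow guard is undisturbed. I'll push a few millimetres more to be sure of the snap, then check the force.

drive_tool --pt "0.002 0 0.001 0 0 0 0" --pt "0.004 0 0.002 0 0 0 0" --pt "0.004 0 0.002 0 0 0 0"

```text
time_s: 4.47
tcp_pos: [0.5569, -0.133, 0.0794]
ee_rot: [[-0.703, 0.185, -0.687], [0.133, 0.983, 0.128], [0.699, -0.001, -0.716]]
contact_force: [6.9, -1.3, -2.4]
opening: 0.0007
finger_force: 3.3
```

```bash
python3 -c "
from h import *;from station import *
s=state();rel(s)
for a in((-26,22),(-50,27),(-58,-2)):delta(s,*a)
f=grab_frame('top');np.savez('top4.npz',**f)"
```

```text
rel mm [-7.1 -0.1 19.4] q [-0.36  1.    1.09 -0.13  1.81 -1.73] t 4.4667 F [ 6.9 -1.3 -2.4] open 0.0007
(-26, 22) shift mm [-11.7  -0.1 -15. ] rotvec [-0.06  0.69 -0.04]
(-50, 27) shift mm [-25.4  -0.1 -35.4] rotvec [-0.06  0.69 -0.04]
(-58, -2) shift mm [-51.4  -0.1 -20.2] rotvec [-0.06  0.69 -0.04]
```

The force jumped to 7 N at x = -7 mm, where the on-stop was predicted, so the toggle is over. I'll withdraw along the reverse path.

drive_tool --pt "-0.006 0 -0.008 0 0 0 0" --pt "-0.012 0 -0.015 0 0 0 0" --pt "-0.019 0 -0.026 0 0 0 0" --pt "-0.026 0 -0.036 0 0 0 0" --pt "-0.033 0 -0.033 0 0 0 0" --pt "-0.041 0 -0.029 0 0 0 0" --pt "-0.049 0 -0.025 0 0 0 0" --pt "-0.056 0 -0.022 0 0 0 0"

```text
time_s: 5.18
tcp_pos: [0.6072, -0.1422, 0.0547]
ee_rot: [[-0.694, 0.185, -0.695], [0.131, 0.983, 0.131], [0.707, -0.0, -0.707]]
contact_force: [0.1, -1.0, 0.0]
opening: 0.0004
finger_force: 0.0
```

drive_tool --pt "0 0 0 0 0 0 0" --pt "0 0 0 0 0 0 0" --pt "-0.003 0 -0.01 0 0 0 0" --pt "-0.003 0 -0.03 0 0 0 0" --pt "-0.003 0 -0.06 0 0 0 0" --pt "-0.003 0 -0.09 0 0 0 0" --pt "-0.003 0 -0.12 0 0 0 0" --pt "-0.003 0 -0.13 0 0 0 0"

```text
time_s: 5.85
tcp_pos: [0.7034, -0.1606, 0.1506]
ee_rot: [[-0.702, 0.185, -0.688], [0.134, 0.983, 0.128], [0.7, -0.002, -0.715]]
contact_force: [1.0, -0.1, 0.1]
opening: 0.0004
finger_force: 0.0
```

drive_tool --pt "0.03 0 -0.03 0 0 0 0" --pt "0.05 0 -0.05 0 0 0 0" --pt "0.05 0 -0.05 0 0 0 0" --pt "0.05 0 -0.05 0 0 0 0"

```text
time_s: 6.18
tcp_pos: [0.7013, -0.1601, 0.2208]
ee_rot: [[-0.701, 0.185, -0.688], [0.134, 0.983, 0.128], [0.7, -0.002, -0.714]]
contact_force: [-0.6, -0.3, -0.5]
opening: 0.0005
finger_force: 0.0
```

```bash
python3 -c "
from h import *;from station import *
rel(state())
f=grab_frame('scene');a=cv2.resize(f['color'][150:290,225:385,::-1],None,fx=2.5,fy=4.25*2.5/4.25,interpolation=cv2.INTER_CUBIC)
f=grab_frame('top');b=cv2.resize(f['color'][205:345,310:470,::-1],None,fx=2.5,fy=2.5,interpolation=cv2.INTER_CUBIC)
cv2.imwrite('pics/e.png',np.hstack([a,b]))"
```

```text
rel mm [-154.1   -0.3  160.8] q [-0.33  1.12  0.4  -0.15  2.39 -1.79] t 6.1833 F [-0.6 -0.3 -0.5] open 0.0005
```

View pics/e.png

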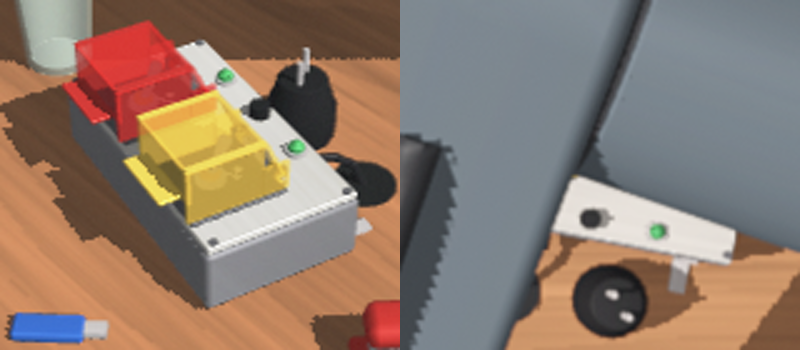

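The red guard is shut again (tab at 85,100 in the left half), and everything else in view is in place. I'll check the toggle through the guard by differencing before and after pictures.

```bash
python3 -c "
from h import *;from station import *
g=np.load('scene0.npz');f=grab_frame('scene')
for n,x in(('off',-17),('on',9)):print(n,proj(g,O+X*x/1e3+[0,0,.034]).round())
d=np.abs(f['color'].astype(int)-g['color']).max(2)[160:235,245:345]
a,b=[cv2.resize(np.ascontiguousarray(i['color'][155:215,245:325,::-1]),None,fx=5,fy=5,interpolation=cv2.INTER_CUBIC) for i in(g,f)]
m=cv2.normalize(np.hstack([a[...,1],b[...,1]]),None,0,255,cv2.NORM_MINMAX)
cv2.imwrite('pics/cmp.png',cv2.createCLAHE(3).apply(m))
y,x=np.where(d>12);print(sorted(zip((x+245).tolist(),(y+160).tolist(),d[y,x].tolist()))[:80],len(x))"
```

```text
off [275. 180.]
on [288. 176.]
[(245, 160, 20), (245, 161, 19), (245, 162, 20), (245, 163, 20), (245, 164, 21), (245, 165, 21), (245, 166, 20), (245, 167, 22), (245, 168, 19), (245, 169, 21), (245, 170, 21), (245, 171, 21), (245, 172, 20), (245, 173, 21), (245, 174, 21), (245, 175, 20), (245, 176, 17), (245, 177, 17), (245, 178, 16), (245, 179, 15), (245, 180, 18), (245, 181, 20), (245, 182, 21), (245, 183, 18), (245, 184, 18), (245, 204, 13), (245, 213, 13), (245, 216, 18), (245, 217, 21), (245, 221, 18), (245, 222, 19), (245, 223, 19), (245, 224, 19), (245, 225, 19), (245, 226, 19), (245, 227, 20), (245, 228, 22), (245, 229, 21), (245, 230, 21), (245, 231, 21), (245, 232, 19), (245, 233, 21), (245, 234, 20), (246, 160, 18), (246, 161, 22), (246, 162, 22), (246, 163, 21), (246, 164, 22), (246, 165, 24), (246, 166, 21), (246, 167, 22), (246, 168, 21), (246, 169, 21), (246, 170, 21), (246, 171, 21), (246, 172, 19), (246, 173, 19), (246, 174, 22), (246, 175, 21), (246, 176, 23), (246, 177, 18), (246, 178, 17), (246, 179, 15), (246, 180, 18), (246, 181, 20), (246, 182, 21), (246, 183, 18), (246, 184, 19), (246, 213, 14), (246, 217, 21), (246, 223, 18), (246, 224, 19), (246, 225, 21), (246, 226, 19), (246, 227, 19), (246, 228, 20), (246, 229, 17), (246, 231, 20), (246, 232, 22), (246, 233, 20)] 5360
```

View pics/cmp.png

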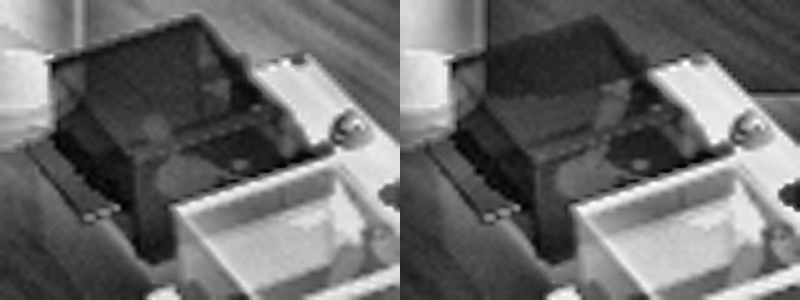

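Before, the lever tip shows at (155,125), which is image pixel (276,180), the predicted "off" position. Now it shows at (615,105), which is pixel (288,176), the predicted "on" position. The toggle is on and the guard is shut, so I'm handing in.

```bash
python3 -c "
from station import *
print(close_job())"
```

```text
the job is handed in; nothing more can be done
None
```

The red toggle is on with its guard shut over it, the yellow switch and the other objects were not disturbed as far as the cameras showed, and the job was handed in at about 6 s.

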